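# Bring the crown to its attachment and tack it with the curing lamp

### The arm

A 6-joint arm with a two-finger parallel gripper is mounted at the origin on the work surface. World frame = base frame: x ahead of the robot, y to its left, z up, the work surface at z = 0. Lengths are in mm, angles in rad, forces in N, time in s.
With the tool pointing down it reaches from about 300 to 775 mm from the base axis. Payload 14.6 kg.
Tool frame: the origin (TCP) lies midway between the tips of the shut fingers; the grasp point (between the pads) lies 19 mm behind it; z points along the fingers, y is the direction in which the jaws open and shut (so a half turn about z gives the same grasp; the last joint's range is limited). The gripper opens to 94 mm and grips with 3 to 60 N. Pads are 16 mm wide; open, the fingers measure 119 mm over their backs; the gripper's body (75 mm by 177 mm) begins 78 mm behind the grasp point.
Start: joints at [1.207, 0.3, 1.521, -0, 1.321, -0.067], TCP at [160.851, 525.943, 205.446] pointing down, gripper open.
Joint ranges: [-3.03, 3.03], [-0.79, 2.21], [0.23, 2.52], [-1.04, 4.18], [0, 3.07], [-2.55, 2.55]. Speed limits (rad/s): [2.22, 2.22, 2.57, 3.14, 3.14, 3.14].

### API

Orientations are given as a rotation vector (axis times angle).
In Python, from station import r gives the robot as it stands. Calls block until the motion is done:
- r.move_ptp(position, orientation): joint-space move of the TCP to a pose.
- r.movel(position, orientation=None, max_speed=150): straight line of the TCP; orientation=None keeps the orientation; max_speed is the mean speed in mm/s.
- r.movej(angles): joint-space move.
- r.open() and r.close(): open the fingers fully, or close them until they stop; the grip force is fixed at half the most.
- r.dwell(seconds).
- r.inverse_kinematics(position, orientation): joint angles nearest the present ones, or None.
- r.sense(): the state.
- r.camera(name): name is "side" or "top" or "wrist"; returns a dict with "frame" (480x640x3 uint8, red, green, blue), "range_z" (480x640 float32, mm along the optical axis (not along the pixel's ray), 0 where there is no reading), "K" (3x3 intrinsics, pixels), "k1" (the pictures are not rectified: a ray, as slopes to the right and down, at radius r is drawn at 1 + k1 r^2 times it, then the intrinsics apply), "view" (4x4, takes a point from world to camera coordinates); the wrist camera has in their place "T_tool_cam" (4x4, takes a point from camera to tool coordinates, whose origin is the TCP and whose axes are the flange's). Camera axes: x right, y down, z forward; pixel columns grow to the right and rows downward; lengths in mm; the calibration is good to about 2 mm. A picture is of the moment at which its call begins: read the wrist's pose just before it.
A pose or a line that the arm cannot do raises r.PlanningError and nothing moves.
- r.sign_off(): hands the job in, once; it reports no verdict.
The state is a dict: "time": time; "joint_pos": joint angles; "dq": joint speeds; "joint_torque": joint torques, N m; "tool_pos": TCP position; "tcp_rot": TCP orientation; "wrist_force": force on the tool from outside, world axes, zero at the start; "wrist_torque": the same for the moment, N m; "opening": finger opening in mm.
Only numpy, scipy, OpenCV 4.12 (cv2) and the standard library are available. Lean on these libraries where they do the work, as an engineer would, in place of code of your own. Each camera call takes 0.05 s, during which the arm holds its last target. There are 200 camera calls.

### The job

Wind the model table with its black feed knob until you feel the gold crown meet the attachment hanging from the spindle and push the sprung mandrel back gently, by about 2 mm, and let go of the knob. Then take the white curing lamp from its dock, hold its window squarely at the pink resin spot about a centimetre off, steady for two seconds, and lay the lamp back in its dock. Touch the model table and its cast with neither hand nor lamp, nor the machine's arm with the lamp, never shove the mandrel hard, and leave the other things on the bench where they are.

Things in the scene. Friction and masses are not known exactly. Their poses are not given: they have to be found in the camera images.
- knob (a joint): Feed knob of the model table: angle in rad, 0 at the start, growing clockwise as seen looking at its top; stops at 4.17. It drives a rack, so the table and the knob with it travel 12 mm to the right per rad (along -y of unit). It takes 0.2 N m to turn (friction; it stays where left), up to 0.15 N m more as the crown presses. It takes more than one grasp.
- knob_grip (a point): On the feed knob's axis, half-way up its grip. Knob: black ribbed cylinder 41 mm across, 30 mm high, white line on top, on an aluminium skirt 50 mm across, 6 mm high; this point is 27 mm above the sloping apron's face, 9 mm below the knob's top. z is the knob's axis, out of the apron, leaning 25 degrees from vertical towards the unit's -x (the robot's side). x and y turn with the knob.
- unit: Grey base of the paralleling unit, 260 mm (x) by 340 mm (y) by 24 mm; origin under its centre on the bench. Its -x side faces the robot; the model table runs on two rails along its y. Fixed to the bench.
- model_table: What rides on the carriage behind the knob's apron: aluminium saddle 130 by 170 mm, ball-jointed round table and the plaster cast 66 by 64 mm clamped on it, with the crown. Its origin is the unit's origin shifted by the travel; it moves along -y of the unit, 50 mm at most. Neither the hand nor the lamp may touch it.
- crown (a point): Centre of the gold crown on the cast, a block 11 by 11 by 12 mm high, 158 mm above the bench. Its right face (towards -y of the unit) meets the attachment: a gold block 8 by 8 by 9 mm on the foot of the slim mandrel that hangs from the spindle, at the same height. Where the spindle is clamped differs each time and is not given: the two meet after 20 to 32 mm of travel.
- mandrel (a joint): How far the sprung mandrel with the attachment is pushed to the right by the crown (m): 0 when free; the spring takes 3 N per mm, which is felt at the knob as 0.036 N m per mm; end at 9 mm.
- head: Column and two-piece arm of the unit, which overhang the cast: the underside of the arm is 275 mm above the bench. Origin as that of unit; fixed. The spindle, 42 mm across, is clamped to the arm's cross bar over the line of the crown's travel; its lower end is 209 mm above the bench.
- spot (a point): The pink resin spot at the joint, on the crown's front (robot-side) face near its right edge; it rides with the cast. z points away from the crown to where the lamp must stand: towards the robot's side and 40 degrees above the horizontal.
- lamp_grip (a point): Centre of the curing lamp's white body, a bar 120 mm (x) by 24 mm (y) by 26 mm (z) with a blue rear end; about 130 g. x points along the bar to the light guide, z up as it lies in the dock. Beside this point there is 60 mm of free length along x between the dock's two saddles.
- lamp_window (a point): The blue-white window at the end of the lamp's black 9 mm light guide, which is bent 65 degrees down: 93.5 mm ahead (x) and 29 mm below (z) of the body's centre. z points out of the window along the light, 65 degrees below the body's x.
- lamp: The curing lamp; origin under the centre of its white body.
- dock_seat (a point): Where the lamp's body centre belongs in its white charging dock, 53 mm above the bench; x as the lamp's x. Two U-shaped saddles, 14 mm thick, 45 mm behind and 40 mm ahead of this point; floors 40 mm, cheeks 53 mm above the bench and 34 mm apart; the base between them is 14 mm high and 56 mm wide. Fixed.
- burner: Laboratory burner with an iron foot 90 mm across, 112 mm high; bystander. Origin under its foot.
- cast_a: White plaster cast 66 by 64 by 41 mm; bystander. Origin under its centre.
- cast_b: Plaster cast with stone-coloured teeth 66 by 64 by 41 mm; bystander. Origin under its centre.
- bowl: Green mixing bowl, 120 mm across, 75 mm high; bystander. Origin under its centre.
- monomer: Amber bottle 56 mm across, 130 mm high; bystander. Origin under its centre.
- wax_spatula: Spatula with a wooden handle, 170 mm long, lying; bystander. Origin under its middle.
- bur_pot: Aluminium pot of burs, 60 mm across, 55 mm high; bystander. Origin under its centre.

How it is judged:
By the outcome, as a careful person would: the job done as asked, in the order asked, and still so for the second after the job is handed in, with the robot touching nothing.
It also fails if it takes over 72 s, if anything falls off the work surface, if the arm or the gripper's body presses on something with over 40 N, if the wrist force passes 120 N, or if a joint passes its speed limit or range.

## Working session

There is one attempt and no reset: what is moved stays moved. The work goes in short steps, each a Python script; the robot and the scene stay as the last script left them, time stands still between calls to the robot, and variables do not carry over. Pictures are saved under pics/ and viewed, about 8 in all and at most 12, crops included, and the job is handed in when it is done.

```bash
ls; mkdir -p pics; python3 - <<'E'
from station import r
import cv2,numpy as np
for n in("side","top"):
    c=r.camera(n); cv2.imwrite(f"pics/{n}0.png",c["frame"][:,:,::-1]); np.savez(f"{n}0.npz",**c); print(n,c["K"].tolist(),c["k1"],np.round(c["view"],4).tolist())
s=r.sense(); print(s)
E
```

```text
pics
side [[452.01263456937914, 0.0, 318.10984283271046], [0.0, 452.01263456937914, 242.95022007785138], [0.0, 0.0, 1.0]] 0.013005457245533404 [[0.9881, -0.1533, -0.013, -553.0737], [-0.1263, -0.7599, -0.6377, 126.7874], [0.0879, 0.6318, -0.7702, 1314.5687], [0.0, 0.0, 0.0, 1.0]]
top [[455.79336848685426, 0.0, 311.54272502051987], [0.0, 455.79336848685426, 248.96493900402652], [0.0, 0.0, 1.0]] -0.02062178224815677 [[-0.0115, -0.9999, 0.0041, -20.5291], [-0.996, 0.0111, -0.0886, 540.3234], [0.0886, -0.0051, -0.9961, 1191.5189], [0.0, 0.0, 0.0, 1.0]]
{'time': 0.1, 'joint_pos': array([ 1.20742516e+00,  3.00394838e-01,  1.52149816e+00, -2.66767475e-05,
        1.32071811e+00, -6.66029508e-02]), 'dq': array([-6.94032589e-04, -1.10416403e-04,  4.51759564e-05,  7.32736487e-04,
       -7.69569656e-04,  1.60438395e-03]), 'joint_torque': array([ 7.57583475e-04, -5.32644296e+01, -3.53275216e+01,  7.09861424e-02,
        2.35848088e-02, -4.87489899e-05]), 'tool_pos': array([160.76544244, 525.73649546, 204.96324265]), 'tcp_rot': array([-4.64414930e-01, -3.10688175e+00,  1.57153498e-03]), 'wrist_force': array([ 0.44423834, -0.64873181,  0.23541358]), 'wrist_torque': array([-0.01129887, -0.03406862,  0.02459598]), 'opening': 94.04439315888614}
```

View pics/top0.png

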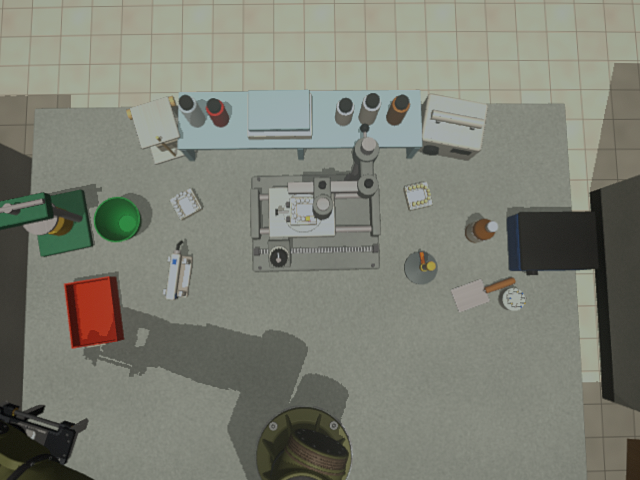

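View pics/side0.png

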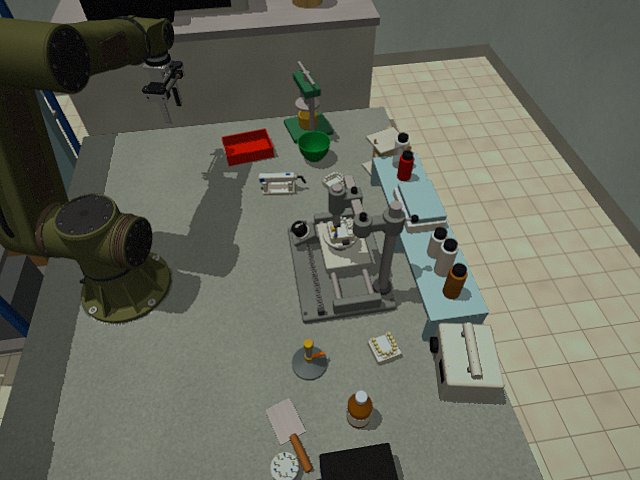

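The top view shows the unit at (252–380, 176–271), its knob at (279,257), and the lamp in its dock at (178,275) with the guide pointing up-image (+x). The side view agrees. Next I'll zoom in and cast rays.

```bash
cat > h.py <<'E'
import numpy as np,cv2
from scipy.spatial.transform import Rotation as R
def ray(c,u,v,V=None):
    "world origin, direction with unit camera z"
    k1=float(c["k1"]);K=c["K"]
    d=np.array([(u-K[0,2])/K[0,0],(v-K[1,2])/K[1,1]]);s=d.copy()
    for _ in range(8): s=d/(1+k1*(s@s))
    V=c["view"] if V is None else V
    return -V[:3,:3].T@V[:3,3], V[:3,:3].T@np.array([*s,1])
def onz(c,u,v,z,V=None):
    o,d=ray(c,u,v,V); return o+d*(z-o[2])/d[2]
def bydepth(c,u,v,V=None):
    o,d=ray(c,u,v,V); return o+d*float(c["range_z"][int(round(v)),int(round(u))])
def wristV(c,s):
    T=np.eye(4);T[:3,:3]=R.from_rotvec(s["tcp_rot"]).as_matrix();T[:3,3]=s["tool_pos"]
    return np.linalg.inv(T@c["T_tool_cam"])
E
python3 - <<'E'
from h import *
c=dict(np.load("top0.npz"));f=c["frame"][:,:,::-1]
a=cv2.resize(f[170:275,245:387],None,fx=4,fy=4,interpolation=2)
b=cv2.resize(f[235:303,160:196],None,fx=6,fy=6,interpolation=2)
im=np.zeros((420,800,3),np.uint8);im[:a.shape[0],:a.shape[1]]=a;im[:b.shape[0],580:580+b.shape[1]]=b
cv2.imwrite("pics/crop1.png",im)
for u,v in[(279,257),(178,262),(177,285),(181,245),(254,268),(378,268),(254,180)]:print(u,v,bydepth(c,u,v).round(1))
E
```

```text
279 257 [514.   55.1 101.5]
178 262 [506.9 318.8  59.9]
177 285 [447.8 323.8  48.7]
181 245 [5.570e+02 3.285e+02 2.000e-01]
254 268 [491.1 127.2  21. ]
378 268 [ 488.4 -206.6   -1.3]
254 180 [728.1 126.4  27.6]
```

View pics/crop1.png

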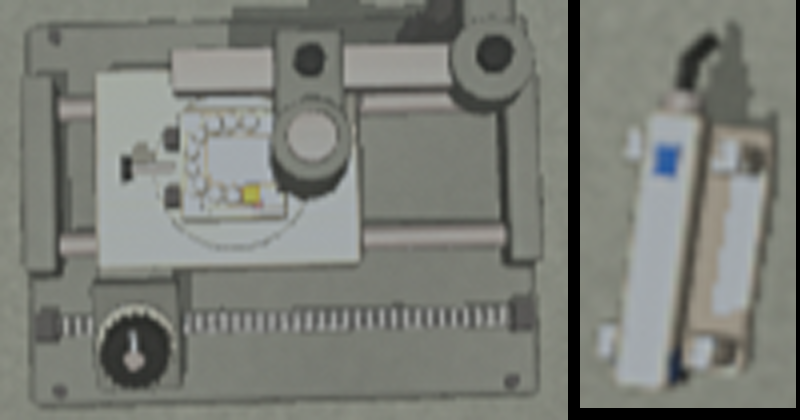

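The crop shows the unit rotated about 1°, with corners near (253,271), (379,269) and (251.5,176). The knob top is at (279,258), the crown at (308,218.5) and the lamp axis runs (171,299)→(176,254). Next I'll compute rough poses and check whether the knob turn is reachable in IK.

```bash
python3 - <<'E'
from h import *
from station import r
c=dict(np.load("top0.npz"))
P=[onz(c,u,v,24) for u,v in[(251.5,176),(253.2,271.2),(379,269)]]
for p in P: print(p.round(1))
d=P[1]-P[2];print("unit yaw",np.degrees(np.arctan2(d[1],d[0]))-90,"len",np.linalg.norm(d),"ctr",((P[0]+P[2])/2).round(1))
print("crown",onz(c,308,218.5,164).round(1),bydepth(c,308,218.5).round(1))
F,B=onz(c,176.3,253.7,66),onz(c,171.3,299.2,66);d=F-B
print("lamp",F.round(1),B.round(1),np.degrees(np.arctan2(d[1],d[0])),np.linalg.norm(d))
for u,v in[(290,232),(300,233),(275,262),(283,243),(274,230)]:print("z",u,v,bydepth(c,u,v).round(1))
yaw=np.radians(1.);ux=np.array([np.cos(yaw),np.sin(yaw),0]);uy=np.array([-ux[1],ux[0],0]);uz=np.array([0,0,1.])
k=np.array([514,55,101.5]);ax=-np.sin(np.radians(25))*ux+np.cos(np.radians(25))*uz
g=k-9*ax
for a in range(-180,181,30):
    z=-ax;y0=uy;x0=np.cross(y0,z);t=np.radians(a)
    M=np.column_stack([x0,y0,z])@R.from_rotvec([0,0,t]).as_matrix()
    for off in(0,34):
        q=r.inverse_kinematics(g+16*z-off*uy,R.from_matrix(M).as_rotvec()); print(a,off,None if q is None else np.round(q,2))
E
```

```text
[740.1 133.6  24. ]
[482.5 128.9  24. ]
[ 484.6 -205.4   24. ]
unit yaw 0.352530568299386 len 334.3603529249762 ctr [612.3 -35.9  24. ]
crown [600.3 -18.3 164. ] [600.2 -18.3 164.6]
lamp [528.  321.8  66. ] [411.6 332.9  66. ] -5.4742673637261925 116.8807680951269
z 290 232 [579.6  28.3  76.2]
z 300 233 [576.8   2.7  76. ]
z 275 262 [501.5  65.  102.9]
z 283 243 [550.6  45.8  85.7]
z 274 230 [585.3  69.2  76. ]
-180 0 [ 0.04  0.21  2.04 -0.02  0.46  1.61]
-180 34 [-0.04  0.21  2.04  0.06  0.46  1.47]
-150 0 [ 0.04  0.21  2.04 -0.02  0.46  2.13]
-150 34 [-0.04  0.21  2.04  0.06  0.46  1.99]
-120 0 None
-120 34 [-0.04  0.21  2.04  0.06  0.46  2.51]
-90 0 None
-90 34 None
-60 0 None
-60 34 None
-30 0 [ 0.04  0.21  2.04 -0.02  0.46 -2.05]
-30 34 [-0.04  0.21  2.04  0.06  0.46 -2.2 ]
0 0 [ 0.04  0.21  2.04 -0.02  0.46 -1.53]
0 34 [-0.04  0.21  2.04  0.06  0.46 -1.68]
30 0 [ 0.04  0.21  2.04 -0.02  0.46 -1.01]
30 34 [-0.04  0.21  2.04  0.06  0.46 -1.15]
60 0 [ 0.04  0.21  2.04 -0.02  0.46 -0.48]
60 34 [-0.04  0.21  2.04  0.06  0.46 -0.63]
90 0 [ 0.04  0.21  2.04 -0.02  0.46  0.04]
90 34 [-0.04  0.21  2.04  0.06  0.46 -0.11]
120 0 [ 0.04  0.21  2.04 -0.02  0.46  0.56]
120 34 [-0.04  0.21  2.04  0.06  0.46  0.42]
150 0 [ 0.04  0.21  2.04 -0.02  0.46  1.09]
150 34 [-0.04  0.21  2.04  0.06  0.46  0.94]
180 0 [ 0.04  0.21  2.04 -0.02  0.46  1.61]
180 34 [-0.04  0.21  2.04  0.06  0.46  1.47]
```

```bash
cat >> h.py <<'E'
yaw=np.radians(.7);ux=np.array([np.cos(yaw),np.sin(yaw),0]);uy=np.array([-ux[1],ux[0],0]);uz=np.array([0,0,1.])
ax=-np.sin(np.radians(25))*ux+np.cos(np.radians(25))*uz
def Mk(t):
    "tool orientation on the knob, t clockwise from jaws along unit y"
    return np.column_stack([np.cross(uy,-ax),uy,-ax])@R.from_rotvec([0,0,t]).as_matrix()
def rv(M): return R.from_matrix(M).as_rotvec()
def shot(r,name):
    s=r.sense();c=r.camera("wrist");c["view"]=wristV(c,s);np.savez(name+".npz",**c);cv2.imwrite(f"pics/{name}.png",c["frame"][:,:,::-1]);return c
E
python3 - <<'E'
from h import *
from station import r
g=np.array([514,55,101.5])-9*ax
r.move_ptp(g+120*ax,rv(Mk(np.radians(-30))))
s=r.sense();print(s["time"],s["joint_pos"].round(2),s["wrist_torque"],s["wrist_force"])
c=shot(r,"w1");print(np.round(c["T_tool_cam"],3))
E
```

```text
2.1083 [ 0.05 -0.12  2.05 -0.02  0.78 -2.05] [0.02234408 0.2223709  0.0505623 ] [ 0.46988845 -0.02977624  0.46006642]
[[-0.00000e+00 -9.72000e-01 -2.35000e-01  6.81930e+01]
 [ 1.00000e+00 -1.00000e-03  0.00000e+00 -1.98500e+00]
 [-0.00000e+00 -2.35000e-01  9.72000e-01 -1.79397e+02]
 [ 0.00000e+00  0.00000e+00  0.00000e+00  1.00000e+00]]
```

View pics/w1.png

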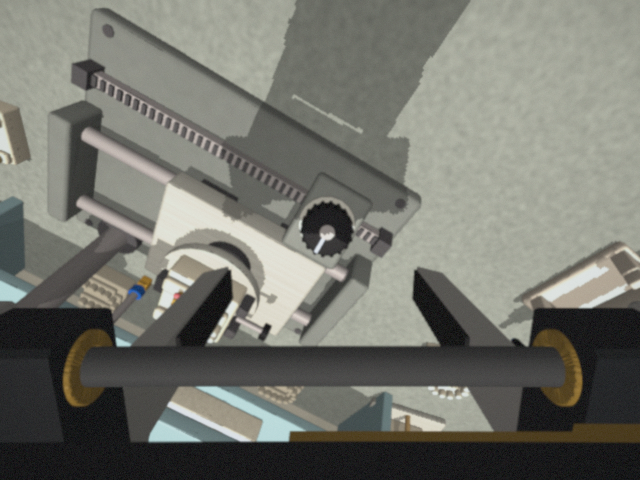

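The wrist view shows the knob centred near (328,229), clear between the jaws. The attachment, with its gold foot and blue sleeve, is at (140,290), and the pink spot is near (178,295), partly behind a finger. I'll locate the knob top from its depth points.

```bash
python3 - <<'E'
from h import *
c=dict(np.load("w1.npz"));V=c["view"]
vv,uu=np.mgrid[185:275,285:375]
P=np.array([bydepth(c,u,v) for u,v in zip(uu.ravel(),vv.ravel())]);col=c["frame"][185:275,285:375].reshape(-1,3)
A=np.column_stack([np.cross(uy,ax)*-1,uy,ax]) # local axes
L=P@A
k=np.array([514,55,101.5])@A
near=np.hypot(*(L[:,:2]-k[:2]).T)<32
h=L[near,2]-k[2]
print(np.histogram(h,np.arange(-50,15,3)))
top=near&(abs(L[:,2]-k[2]-np.percentile(h,97))<4)
q=L[top];(cx,cy),rad=cv2.minEnclosingCircle(q[:,:2].astype(np.float32))
print(rad,top.sum(),"mid",q[:,:2].mean(0)-k[:2],"circ",cx-k[0],cy-k[1],"h",np.median(q[:,2])-k[2])
print("topcentre",A@np.array([cx,cy,np.median(q[:,2])]))
# normal of the top plane
n=np.linalg.svd(P[top]-P[top].mean(0))[2][2];print("normal",n*np.sign(n[2]),ax)
E
```

```text
(array([   0,    0,    2,    3,    2,   72,  899,   43,  372,   35,   19,
         22,   24,   27,   22,   29,   29,  150, 1774,  147,    0]), array([-50, -47, -44, -41, -38, -35, -32, -29, -26, -23, -20, -17, -14,
       -11,  -8,  -5,  -2,   1,   4,   7,  10,  13]))
21.718563079833984 2016 mid [ 5.4412701  -0.51688962] circ 4.9880734265974525 -0.22714868057227022 h 5.762994813371009
topcentre [507.04701759  54.68788343 104.61499616]
normal [-0.42425131 -0.00739062  0.90551433] [-0.42258672 -0.00516313  0.90630779]
```

```bash
cat >> h.py <<'E'
g0=np.array([507.05,54.69,104.61])-9*ax
def kp(t,lift=0): return g0-16*ax-uy*12*t+lift*ax
T0=np.radians(-30)
def tq(r,n=5):
    v=[]
    for _ in range(n):
        r.dwell(.02);s=r.sense();v.append([s["wrist_torque"]@ax,*(s["wrist_force"])])
    v=np.array(v);return np.r_[v.mean(0),v[:,0].std()].round(3)
E
python3 - <<'E'
from h import *
from station import r
print("free",tq(r))
r.movel(kp(0),rv(Mk(T0)),max_speed=100);print("pre",r.sense()["time"],tq(r))
r.close();s=r.sense();print("closed",s["opening"],s["time"],tq(r))
def go(t,v=8): r.movel(kp(t),rv(Mk(T0+t)),max_speed=v)
for t in(.3,.7,1.1,1.35,1.41,1.47,1.53,1.59,1.65):
    go(t);s=r.sense();print(t,tq(r),s["opening"].round(2),s["time"])
E
```

```text
free [-0.038  0.141  0.108 -0.068  0.042]
pre 3.6917 [-0.008  0.17   0.306 -0.097  0.018]
closed 40.44049818198886 4.6417 [-0.294 -5.576 13.122  3.278  0.018]Traceback (most recent call last):
  File "<stdin>", line 8, in <module>
AttributeError: 'float' object has no attribute 'round'
```

```bash
python3 - <<'E'
from h import *
from station import r
def go(t,v=8): r.movel(kp(t),rv(Mk(T0+t)),max_speed=v)
p=r.sense();print(p["time"],tq(r),(p["tool_pos"]-kp(.3)).round(2))
for t in(.6,.9,1.2,1.35,1.41,1.47,1.53,1.59,1.65):
    go(t);s=r.sense();print(t,tq(r),s["opening"],round(s["time"],2),(s["tool_pos"]-kp(t)).round(2))
E
```

```text
5.4083 [-0.326 -6.141 14.591  3.227  0.041] [-0.72  1.26 -0.32]
0.6 [-0.357 -5.972 16.804  2.776  0.021] 40.09074953101956 6.09 [-0.71  1.45 -0.31]
0.9 [-0.351 -5.334 18.639  2.733  0.038] 40.58294344805773 6.78 [-0.64  1.59 -0.26]
1.2 [-3.9800e-01 -4.3870e+00  2.0764e+01  2.7470e+00  1.8000e-02] 40.346327059092324 7.46 [-0.55  1.72 -0.21]
1.35 [-4.2800e-01 -3.4740e+00  2.1091e+01  2.2390e+00  1.7000e-02] 40.65434245305772 7.92 [-0.47  1.76 -0.17]
1.41 [-4.4000e-01 -3.1160e+00  2.1285e+01  2.1750e+00  1.4000e-02] 40.278658621229795 8.25 [-0.46  1.77 -0.17]
1.47 [-0.431 -2.891 21.61   1.715  0.023] 40.44564079501955 8.58 [-0.43  1.79 -0.15]
1.53 [-4.4400e-01 -3.0390e+00  2.1633e+01  2.1800e+00  2.0000e-02] 40.711590377193076 8.92 [-0.41  1.82 -0.12]
1.59 [-0.432 -2.42  21.326  1.691  0.039] 40.419593721825315 9.25 [-0.35  1.81 -0.09]
1.65 [-0.45  -2.164 21.235  1.783  0.037] 40.659065013736345 9.58 [-0.34  1.83 -0.09]
```

The grip works, but a lateral force of about 20 N has built up because the tool sits 1.8 mm off the knob axis. I'll shift the tool to remove it, then search for contact.

```bash
cat >> h.py <<'E'
def st(r,n=5):
    F=[];M=[]
    for _ in range(n):
        r.dwell(.02);s=r.sense();F.append(s["wrist_force"]);M.append(s["wrist_torque"])
    z=R.from_rotvec(s["tcp_rot"]).as_matrix()[:,2]
    return np.mean(F,0).round(2),np.mean(M,0).round(3),round(float(np.mean(M,0)@-z),3),s
E
python3 - <<'E'
from h import *
from station import r
D=np.zeros(3);t=1.65
F,M,m,s=st(r);print(F,M,m)
for i in range(2):
    D=D+(s["tool_pos"]-kp(t)-D)
    r.movel(kp(t)+D,rv(Mk(T0+t)),max_speed=8);F,M,m,s=st(r);print(D.round(2),F,M,m,(s["tool_pos"]-kp(t)-D).round(2))
    e=R.from_matrix(Mk(T0+t)).inv()*R.from_rotvec(s["tcp_rot"]);print("rot err tool",e.as_rotvec().round(4),s["time"])
np.save("D.npy",D)
E
```

```text
[-2.23 21.77  1.4 ] [3.85  0.514 1.294] -0.455
[-0.35  1.82 -0.11] [-0.21  7.67  0.64] [1.305 0.337 0.458] -0.138 [-0.03  0.4   0.02]
rot err tool [-0.0002  0.0006  0.0002] 10.2167
[-0.38  2.22 -0.09] [-0.18  4.59  0.03] [0.835 0.33  0.179] -0.193 [-0.04  0.02 -0.04]
rot err tool [0.     0.0002 0.0002] 10.55
```

```bash
python3 - <<'E'
from h import *
from station import r
D=np.load("D.npy")
for t in(1.69,1.74,1.79,1.84,1.89,1.94):
    r.movel(kp(t)+D,rv(Mk(T0+t)),max_speed=5);F,M,m,s=st(r,4)
    e=R.from_matrix(Mk(T0+t)).inv()*R.from_rotvec(s["tcp_rot"])
    print(t,F,M,m,(s["tool_pos"]-kp(t)-D).round(2),e.as_rotvec()[2].round(4),round(s["time"],2))
shot(r,"w2")
c=r.camera("top");np.savez("top1.npz",**c)
f=c["frame"][:,:,::-1];cv2.imwrite("pics/top1.png",cv2.resize(f[170:275,245:387],None,fx=4,fy=4,interpolation=2))
E
```

```text
1.69 [ 0.35  5.07 -0.03] [0.859 0.311 0.271] -0.119 [ 0.    0.08 -0.  ] 0.0001 10.87
1.74 [ 0.55  5.15 -0.22] [0.886 0.272 0.252] -0.147 [0.06 0.05 0.03] 0.0001 11.2
1.79 [0.51 5.07 0.02] [0.892 0.269 0.244] -0.157 [0.05 0.07 0.02] 0.0002 11.53
1.84 [ 0.63  5.4  -0.66] [0.961 0.238 0.282] -0.152 [0.08 0.08 0.03] 0.0002 11.87
1.89 [ 0.87  5.78 -0.71] [0.946 0.195 0.279] -0.148 [0.12 0.08 0.06] 0.0001 12.2
1.94 [ 1.69  5.72 -0.7 ] [0.982 0.185 0.309] -0.136 [0.11 0.1  0.04] 0.0001 12.53
```

View pics/w2.png

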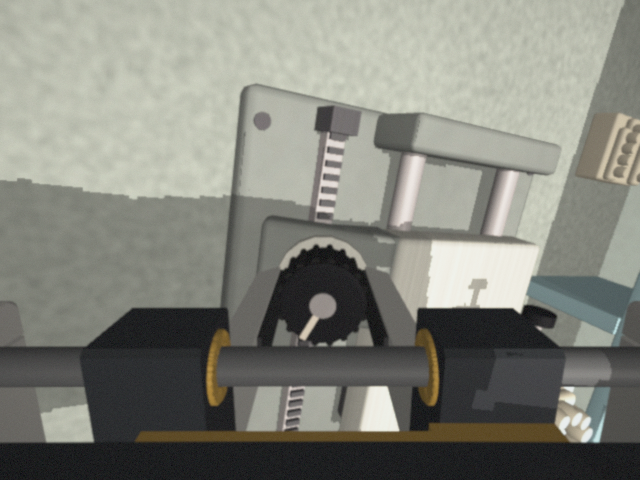

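The white line has turned with the hand, so there's no slip. The baseline torque is flat at about -0.15 N m, so there's no contact yet. Stepping on.

```bash
cat > turn.py <<'E'
import sys
from h import *
from station import r
D=np.load("D.npy")
for t in np.arange(float(sys.argv[1]),float(sys.argv[2]),.05):
    r.movel(kp(t)+D,rv(Mk(T0+t)),max_speed=5);F,M,m,s=st(r,10)
    print(round(t,3),F,M,m,(s["tool_pos"]-kp(t)-D).round(2),round(s["time"],2))
    if m<-.26 or m>0: break
E
python3 turn.py 1.99 2.3
```

```text
1.99 [ 1.76  6.09 -1.29] [0.991 0.155 0.34 ] -0.112 [0.17 0.11 0.09] 13.07
2.04 [ 2.54  6.1  -1.12] [1.037 0.118 0.377] -0.098 [0.23 0.11 0.11] 13.5
2.09 [ 2.37  5.9  -1.19] [1.052 0.094 0.409] -0.075 [0.21 0.12 0.09] 13.93
2.14 [ 2.96  6.1  -1.53] [1.05  0.038 0.433] -0.052 [0.24 0.14 0.12] 14.37
2.19 [ 2.77  6.01 -1.68] [1.056 0.025 0.456] -0.034 [0.28 0.16 0.15] 14.8
2.24 [ 3.28  6.   -1.69] [ 1.057 -0.03   0.482] -0.011 [0.28 0.13 0.13] 15.23
2.29 [ 3.77  6.21 -2.04] [ 1.085 -0.068  0.516] 0.009 [0.34 0.16 0.16] 15.67
```

The torque slope since about 1.91 rad is 0.036 N m/mm, which matches the spring exactly, so contact is at about 1.91 rad. I'm now about 4.5 mm in. I'll wind back and approach 2 mm from below.

```bash
python3 - <<'E'
from h import *
from station import r
D=np.load("D.npy")
for t in(2.1,1.97,2.02,2.08):
    r.movel(kp(t)+D,rv(Mk(T0+t)),max_speed=5);F,M,m,s=st(r,10)
    print(round(t,3),F,M,m,(s["tool_pos"]-kp(t)-D).round(2),round(s["time"],2))
r.open();print(s["opening"],r.sense()["opening"])
t=2.08
r.movel(kp(t)+D+110*ax,rv(Mk(T0+t)),max_speed=150)
print(r.sense()["time"],tq(r))
c=shot(r,"w3")
im=np.zeros((480,640,3),np.uint8)
E
```

```text
2.1 [ 2.42  6.57 -1.26] [1.013 0.091 0.6  ] 0.115 [0.21 0.16 0.11] 16.44
1.97 [ 1.75  6.31 -0.52] [0.98  0.164 0.618] 0.145 [0.15 0.17 0.07] 17.07
2.02 [ 2.01  6.08 -0.75] [1.006 0.136 0.366] -0.095 [0.2  0.12 0.12] 17.5
2.08 [ 2.24  5.88 -0.99] [1.032 0.082 0.367] -0.105 [0.22 0.13 0.12] 17.96
40.43190566940635 94.0500013868908
19.7917 [ 0.034 -0.39   0.213  0.022  0.027]
```

View pics/w3.png

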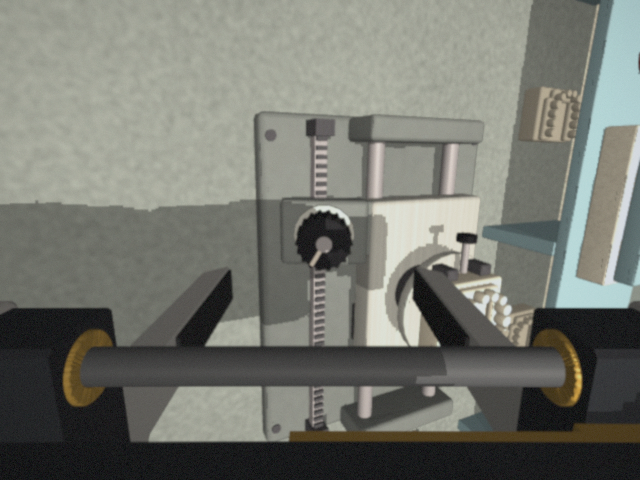

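The torque trend is consistent with contact at 1.91 rad and a push of 1.3–2.1 mm. To check it by eye I'll go back to the w1 viewpoint, compare how far the attachment has shifted, and locate the spot.

```bash
python3 - <<'E'
from h import *
from station import r
g=np.array([514,55,101.5])-9*ax
r.move_ptp(g+120*ax,rv(Mk(np.radians(-30))));r.dwell(.2)
c=shot(r,"w4");print(r.sense()["time"])
a=dict(np.load("w1.npz"))
print(np.abs(a["view"]-c["view"]).max())
A=[cv2.resize(x["frame"][245:325,95:235,::-1],None,fx=5,fy=5,interpolation=2)[:, :] for x in(a,c)]
im=np.vstack([x[:300] for x in [A[0][75:375],A[1][75:375]]]);cv2.imwrite("pics/cmp.png",im)
E
```

```text
21.9083
0.1783665058114252
```

View pics/cmp.png

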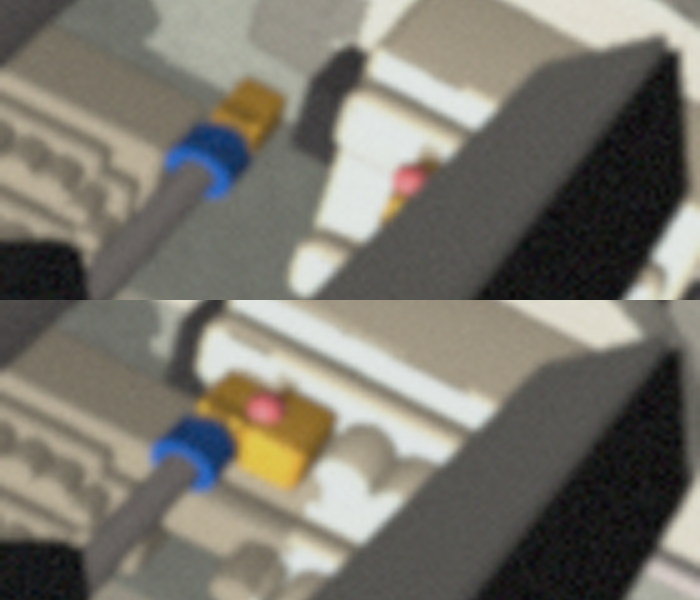

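The attachment (blue ring) has shifted about 3 px and the crown rests against it. The pink spot is clearly visible near pixel (148,282). Next I'll measure both.

```bash
python3 - <<'E'
from h import *
def cen(c,fn):
    f=c["frame"].astype(int);m=fn(f[...,0],f[...,1],f[...,2]);m[:245]=0;m[325:]=0;m[:,:95]=0;m[:,235:]=0
    n,l,s,ce=cv2.connectedComponentsWithStats(m.astype(np.uint8));i=1+s[1:,4].argmax();return ce[i],s[i,4]
blue=lambda R_,G,B:(B>R_*1.6)&(B>80)
pink=lambda R_,G,B:(R_>140)&(B>G*1.05)&(R_>G*1.5)
P=[]
for n in("w1","w4"):
    c=dict(np.load(n+".npz"));p,k=cen(c,blue);P.append(onz(c,*p,172)@uy);print(n,"blue",p,k,bydepth(c,*p).round(1),P[-1])
print("mandrel push",P[0]-P[1])
p,k=cen(c,pink);print("pink",p,k,"depth",bydepth(c,*p).round(1),"z158",onz(c,*p,158).round(1),"z160",onz(c,*p,160).round(1))
for n in("side","top"):pass
E
python3 - <<'E'
from h import *
from station import r
# current side/top view for cross-checks
c=r.camera("side");np.savez("side1.npz",**c)
p=np.array([590,-35,158,1]);q=c["view"]@p;s=q[:2]/q[2];s*=1+c["k1"]*(s@s);uv=c["K"][:2,:2]@s+c["K"][:2,2];print("side proj",uv)
u,v=uv.astype(int);f=c["frame"][v-40:v+40,u-60:u+60].astype(int);m=(f[...,0]>130)&(f[...,2]>f[...,1]*1.05)&(f[...,0]>f[...,1]*1.4);vv,uu=np.nonzero(m);print(len(uu))
if len(uu):
    print(uu.mean()+u-60,vv.mean()+v-40); o,d=ray(c,uu.mean()+u-60,vv.mean()+v-40)
    w=dict(np.load("w4.npz"));wf=w["frame"].astype(int);print("z158 side",onz(c,uu.mean()+u-60,vv.mean()+v-40,158))
t=r.sense()["time"];print(t)
E
```

```text
w1 blue [136.80451128 290.89473684] 133 [597.5 -49.4 170.6] -56.10860077061362
w4 blue [134.02479339 289.47107438] 121 [597.5 -52.2 170.5] -58.842137147932796
mandrel push 2.733536377319176
side proj [330.3877897  234.85435415]
0
21.9583Traceback (most recent call last):
  File "<stdin>", line 11, in <module>
  File "<stdin>", line 4, in cen
ValueError: attempt to get argmax of an empty sequence
```

```bash
python3 - <<'E'
from h import *
a,c=[dict(np.load(n+".npz")) for n in("w1","w4")]
# sub-pixel shift of ring's left/stem part by template on upsampled blue-minus-red
def up(x): 
    f=x["frame"].astype(np.float32);return cv2.resize((f[...,2]-f[...,0])[260:320,100:170],None,fx=8,fy=8,interpolation=2)
A,C=up(a),up(c)
T=A[19*8:40*8,25*8:45*8]
res=cv2.matchTemplate(C,T,cv2.TM_CCOEFF_NORMED);_,v,_,l=cv2.minMaxLoc(res);du=(l[0]-25*8)/8;dv=(l[1]-19*8)/8
print("shift px",du,dv,v, "mm",(onz(a,136.8,290.9,171)-onz(c,136.8+du,290.9+dv,171)).round(2))
f=c["frame"].astype(int);print(f[278:287,142:154].tolist()[4])
m=(f[...,0]>f[...,1]*1.4)&(f[...,2]>f[...,1]*.95)&(f[...,0]>100);m[:270]=0;m[300:]=0;m[:,:130]=0;m[:,170:]=0
vv,uu=np.nonzero(m);p=(uu.mean(),vv.mean());print(p,len(uu),bydepth(c,*p).round(1),onz(c,*p,158).round(1),onz(c,*p,162).round(1))
for z in(158,):
    m=(f[...,0]>f[...,2]*1.7)&(f[...,0]>90);m[:270]=0;m[300:]=0;m[:,:130]=0;m[:,170:]=0
    vv,uu=np.nonzero(m);print("gold depth pts");Q=np.array([bydepth(c,u,v) for u,v in zip(uu,vv)]);Q=Q[(Q[:,2]>150)];print(np.percentile(Q,[2,10,50,90,98],axis=0).round(1))
E
```

```text
shift px -3.125 -1.375 0.9917523860931396 mm [-0.01  2.99  0.  ]
[[124, 95, 39], [128, 92, 47], [163, 103, 79], [203, 120, 113], [218, 132, 134], [222, 141, 144], [221, 131, 134], [215, 115, 118], [189, 96, 97], [152, 82, 72], [138, 93, 54], [138, 104, 46]]
(np.float64(148.05), np.float64(280.9)) 20 [595.  -48.  159.8] [597.5 -48.6 158. ] [591.8 -47.2 162. ]
gold depth pts
[[594.5 -56.3 154.5]
 [596.  -54.1 156. ]
 [598.2 -45.5 161.3]
 [602.7 -39.8 164.5]
 [604.9 -38.8 164.9]]
```

```bash
python3 - <<'E'
from h import *
a,c=[dict(np.load(n+".npz")) for n in("w1","w4")]
def sh(u0,v0,w,h):
    U=lambda x:cv2.resize(cv2.cvtColor(x["frame"],7)[v0-8:v0+h+8,u0-8:u0+w+8].astype(np.float32),None,fx=8,fy=8,interpolation=2)
    A,C=U(a),U(c);T=A[64:64+h*8,64:64+w*8];_,v,_,l=cv2.minMaxLoc(cv2.matchTemplate(C,T,cv2.TM_CCOEFF_NORMED))
    return (l[0]-64)/8,(l[1]-64)/8,round(v,3)
for n,b in dict(corner=(90,10,40,40),bracket=(70,60,30,30),leftcast=(75,270,40,30),corner2=(385,185,40,35),post=(70,225,60,25),ring=(125,279,20,21),shelf=(215,395,50,30)).items():print(n,sh(*b))
E
```

```text
corner (0.375, 0.625, 0.995)
bracket (0.5, 0.5, 0.996)
leftcast (0.375, 0.375, 0.996)
corner2 (0.375, 0.25, 0.996)
post (-1.5, -0.375, 0.883)
ring (-3.125, -1.25, 0.907)
shelf (0.375, 0.25, 0.997)
```

The two estimates disagree: vision gives about 3.3 mm and torque about 2.3 mm. The fixed side camera from before and after should settle it, because it has no pose error.

```bash
python3 - <<'E'
from h import *
a,c=[dict(np.load(n+".npz")) for n in("side0","side1")]
def pr(p):
    q=a["view"]@np.r_[p,1];s=q[:2]/q[2];s=s*(1+a["k1"]*(s@s));return a["K"][:2,:2]@s+a["K"][:2,2]
u=pr([597,-52,170]);print(u,pr([597,-55,170])-u, -a["view"][:3,:3].T@a["view"][:3,3])
u=u.astype(int)
C=[cv2.resize(x["frame"][u[1]-25:u[1]+25,u[0]-33:u[0]+33,::-1],None,fx=12,fy=6*2,interpolation=2)[150:450] for x in(a,c)]
cv2.imwrite("pics/sidecmp.png",np.vstack(C))
for x in(a,c):
    f=x["frame"][u[1]-25:u[1]+25,u[0]-33:u[0]+33].astype(int);m=(f[...,2]>f[...,0]*1.3)&(f[...,2]>50);vv,uu=np.nonzero(m);print(len(uu),uu.mean()+u[0]-33 if len(uu) else 0,vv.mean()+u[1]-25 if len(uu) else 0)
E
```

```text
[334.10431465 236.36971128] [0.19829794 0.84731741] [ 446.96633458 -818.95055786 1086.09280281]
10 335.2 234.7
8 335.875 235.5
```

View pics/sidecmp.png

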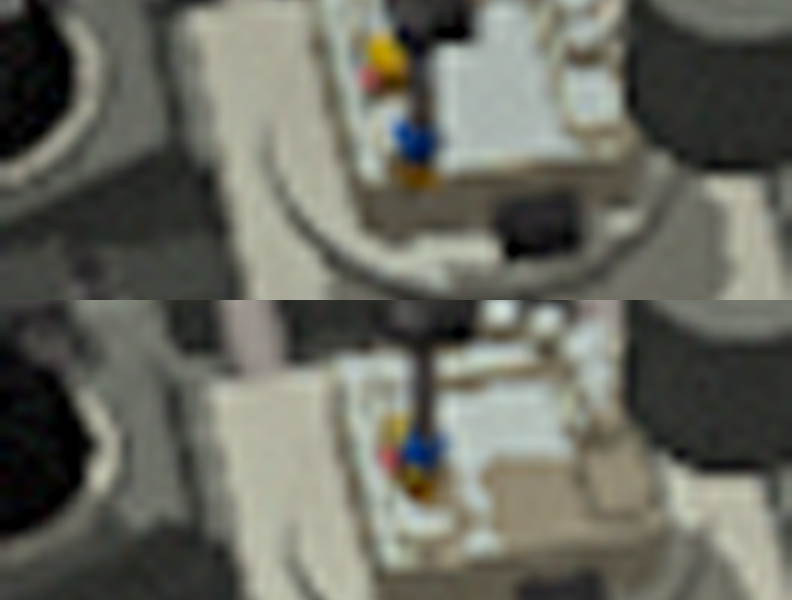

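```bash
python3 - <<'E'
from h import *
from station import r
a=dict(np.load("side0.npz"));c=dict(np.load("side1.npz"))
fs=[a["frame"],c["frame"]]+[r.camera("side")["frame"] for _ in range(4)]
for f in fs:
    f=f[226:246,322:348].astype(float);w=np.clip(f[...,2]-np.maximum(f[...,0],f[...,1])-8,0,None)
    n,l,s,_=cv2.connectedComponentsWithStats((w>0).astype(np.uint8));i=1+s[1:,4].argmax();w*=l==i
    vv,uu=np.mgrid[226:246,322:348];print((uu*w).sum()/w.sum(),(vv*w).sum()/w.sum(),w.sum())
# travel from apron/table by wrist: knob top centre in w4
c=dict(np.load("w4.npz"));
q=c["view"]@np.r_[g0+9*ax-uy*25,1];s=q[:2]/q[2];print(c["K"][:2,:2]@s+c["K"][:2,2])
uc,vc=(c["K"][:2,:2]@s+c["K"][:2,2]).astype(int)
A=np.column_stack([-np.cross(uy,ax),uy,ax]);k=(g0+9*ax)@A
vv,uu=np.mgrid[vc-45:vc+45,uc-45:uc+45];L=np.array([bydepth(c,u,v) for u,v in zip(uu.ravel(),vv.ravel())])@A
t=(abs(L[:,2]-k[2])<4)&(np.hypot(L[:,0]-k[0],L[:,1]-k[1]+25)<30);q=L[t];(cx,cy),rad=cv2.minEnclosingCircle(q[:,:2].astype(np.float32));print("knob travel",k[1]-cy,"rad",rad,"dx",cx-k[0],"mean",k[1]-q[:,1].mean())
E
```

```text
334.92721518987344 234.65822784810126 316.0
335.600790513834 235.51383399209487 253.0
335.6307692307692 235.49615384615385 260.0
335.59362549800795 235.49003984063745 251.0
335.62692307692305 235.5076923076923 260.0
335.62301587301585 235.5 252.0
[300.09510714 216.30940628]
knob travel 24.92440129136257 rad 21.843643188476562 dx -0.11785448559993483 mean 25.198432971013467
```

Both cameras say about 3 mm. I'll regrasp the knob and ease it back about 0.07 rad, watching the side camera for a ring row of about 235.22.

```bash
cat > ease.py <<'E'
from h import *
from station import r
D=np.load("D.npy");tA=2.085
def ring(n=3):
    o=[]
    for _ in range(n):
        f=r.camera("side")["frame"][226:246,322:348].astype(float);w=np.clip(f[...,2]-np.maximum(f[...,0],f[...,1])-8,0,None)
        k,l,s,_=cv2.connectedComponentsWithStats((w>0).astype(np.uint8));w*=l==1+s[1:,4].argmax()
        vv,uu=np.mgrid[226:246,322:348];o.append([(uu*w).sum()/w.sum(),(vv*w).sum()/w.sum()])
    return np.mean(o,0).round(3)
P=kp(tA)+D
r.movel(P+60*ax,rv(Mk(T0)),max_speed=150);r.movel(P,max_speed=100)
r.close();F,M,m,s=st(r,3);print("closed",F,m,ring(),s["time"],s["opening"],(s["tool_pos"]-P).round(2))
for d in(-.05,-.08):
    r.movel(P-uy*12*d,rv(Mk(T0+d)),max_speed=4);F,M,m,s=st(r,5);print(d,F,m,ring(),s["time"])
E
python3 ease.py
```

```text
closed [ 1.52 -4.2   0.58] 0.062 [335.686 235.492] 24.4667 40.52120229060393 [ 0.24 -0.2   0.17]
-0.05 [ 1.83 -5.08  0.6 ] 0.211 [335.453 235.524] 25.0
-0.08 [ 2.4  -4.97  0.51] 0.139 [335.411 235.41 ] 25.4833
```

```bash
cat >> h.py <<'E'
def Ml(y,p=0):
    "tool orientation for a lamp with yaw y, pitched up by p"
    x=np.array([np.cos(y)*np.cos(p),np.sin(y)*np.cos(p),np.sin(p)]);yy=np.array([-np.sin(y),np.cos(y),0]);return np.column_stack([-x,yy,-np.cross(x,yy)])
E
python3 - <<'E'
from h import *
from station import r
s=r.sense();M=R.from_rotvec(s["tcp_rot"]).as_matrix()
r.open();r.movel(s["tool_pos"]-130*M[:,2],max_speed=200)
r.move_ptp([465,327,200],rv(Ml(np.radians(-5.5))));r.dwell(.15)
c=shot(r,"w5");s=r.sense();print(s["time"],s["joint_pos"].round(2))
E
```

```text
28.7583 [ 0.55  0.34  1.47 -0.    1.32 -0.93]
```

View pics/w5.png

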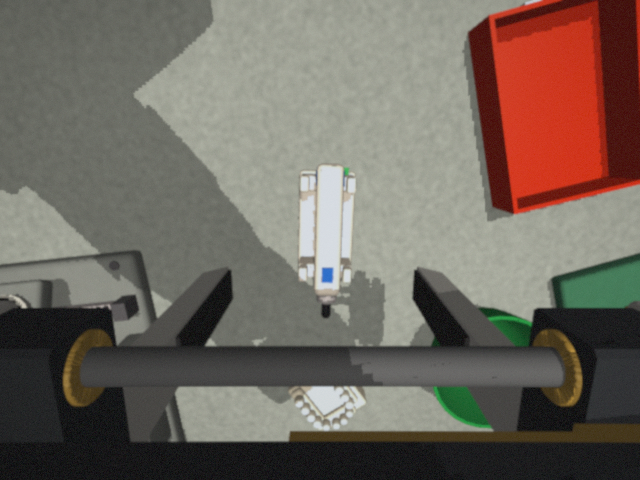

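The lamp body spans (330,166) to (328,297), aligned with the hand. I'll locate it from depth points near its top face.

```bash
python3 - <<'E'
from h import *
c=dict(np.load("w5.npz"))
vv,uu=np.mgrid[150:310:1,295:365:1];P=np.array([bydepth(c,u,v) for u,v in zip(uu.ravel(),vv.ravel())])
print(np.histogram(P[:,2],np.arange(-4,80,4)))
t=(P[:,2]>61)&(P[:,2]<71);m=np.zeros(t.size,np.uint8)
rc=cv2.minAreaRect(P[t][:,:2].astype(np.float32));print(t.sum(),rc,np.median(P[t][:,2]),np.cov(P[t][:,:2].T))
w,v=np.linalg.eigh(np.cov(P[t][:,:2].T));print("yaw",np.degrees(np.arctan(v[1,1]/v[0,1])),"mean",P[t].mean(0))
b=(P[:,2]>10)&(P[:,2]<18);rc=cv2.minAreaRect(P[b][:,:2].astype(np.float32));print("base",b.sum(),rc)
h=(P[:,2]>49)&(P[:,2]<57);rc=cv2.minAreaRect(P[h][:,:2].astype(np.float32));print("cheeks",h.sum(),rc)
# spot by side camera
s=dict(np.load("side1.npz"));f=s["frame"].astype(int);m=(f[...,0]>f[...,1]*1.3)&(f[...,2]>f[...,1]*.95)&(f[...,0]>90);m[:228]=0;m[246:]=0;m[:,:325]=0;m[:,340:]=0
vv,uu=np.nonzero(m);print(len(uu),uu.mean(),vv.mean(),onz(s,uu.mean(),vv.mean(),159.8).round(1))
E
```

```text
(array([1435, 2997,    2,  114, 1763,   84,   34,   28,   40,   36,  156,
        172,   46,  101,  448,   83,  481, 3076,   59,    0]), array([-4,  0,  4,  8, 12, 16, 20, 24, 28, 32, 36, 40, 44, 48, 52, 56, 60,
       64, 68, 72, 76]))
3571 ((474.4090881347656, 329.1254577636719), (24.363216400146484, 127.9847640991211), 83.08905029296875) 66.04010615828258 [[1211.80779244 -144.47231235]
 [-144.47231235   63.22448821]]
yaw -7.060332518940675 mean [468.17591378 329.6207293   65.74465575]
base 1928 ((468.998779296875, 327.8021240234375), (55.91768264770508, 109.15037536621094), 82.70919036865234)
cheeks 555 ((478.2988586425781, 326.66339111328125), (49.86513900756836, 137.22377014160156), 82.64500427246094)
1 333.0 236.0 [596.  -41.7 159.8]
```

```bash
cat >> h.py <<'E'
ly=np.radians(-7.0);LC=np.array([469.6,329.6,53.]);GP=LC-[0,0,19]
def hold(S,d):
    "TCP pose for the window d mm off spot S"
    p=np.radians(25);L=ux*np.cos(np.radians(40))-uz*np.sin(np.radians(40));M=Ml(yaw,p);b=-M[:,0];z=-M[:,2]
    return S-d*L-93.5*b+29*z-19*z,rv(M)
E
python3 - <<'E'
from h import *
from station import r
S=np.array([595,-46.5,159.8])
for d in(60,10): p,o=hold(S,d);print(p.round(1),np.round(r.inverse_kinematics(p,o),2))
O=rv(Ml(ly))
r.movel(GP+[0,0,40],O,max_speed=200);r.movel(GP,max_speed=60)
r.close();s=r.sense();print(s["time"],s["opening"],s["tool_pos"],st(r,3)[0])
r.movel(GP+[0,0,60],max_speed=80);print(r.sense()["opening"],st(r,3)[0],r.sense()["time"])
E
```

```text
[460.1 -48.1 167.9] [-0.25 -0.09  2.11  0.17  0.71 -1.94]
[498.4 -47.7 135.8] [-0.22  0.05  2.06  0.17  0.62 -1.92]
31.4333 23.87724440442444 [469.60271815 329.6439211   34.00509003] [ 0.11  1.05 -0.11]
23.65347774080145 [-0.14  0.21 -1.56] 32.4333
```

```bash
python3 - <<'E'
from h import *
from station import r
S=np.array([595,-46.5,159.8])
p,o=hold(S,60)
r.movel([425,200,185],o,max_speed=170);r.movel(p,o,max_speed=170)
p,o=hold(S,12);r.movel(p,o,max_speed=60);r.dwell(.2);print(r.sense()["time"],(r.sense()["tool_pos"]-p).round(2))
c=r.camera("side");np.savez("side2.npz",**c);t=r.camera("top");np.savez("top2.npz",**t);w=shot(r,"w6")
A=cv2.resize(c["frame"][205:265,295:365,::-1],None,fx=8,fy=8,interpolation=2)
B=cv2.resize(t["frame"][195:265,290:320,::-1],None,fx=6,fy=6,interpolation=2)
im=np.zeros((480,800,3),np.uint8);im[:,:560]=A;im[:B.shape[0],600:600+B.shape[1]]=B;cv2.imwrite("pics/hold.png",im)
E
```

```text
36.325 [-0.02 -0.05  0.29]
```

View pics/hold.png

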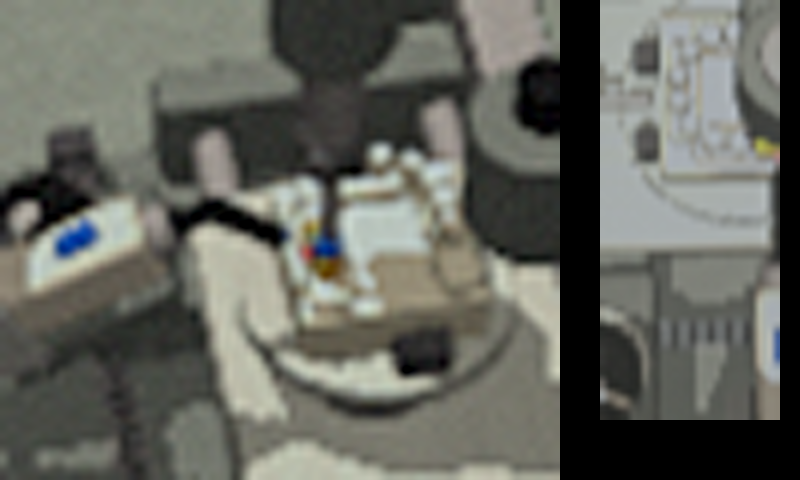

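View pics/w6.png

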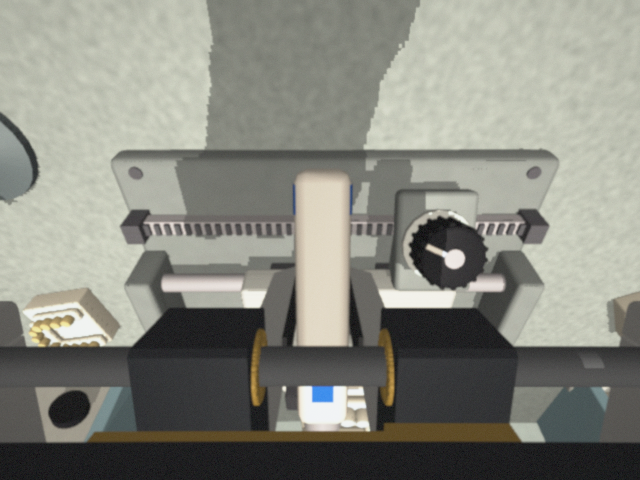

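The side view shows the window facing the pink spot. The tip is at about (283,234) and the spot at (308,252) in the crop, so the spacing is about right and the tip may be slightly high or left. I'll check this numerically against projections.

```bash
python3 - <<'E'
from h import *
c=dict(np.load("side2.npz"))
def pr(p):
    q=c["view"]@np.r_[p,1];s=q[:2]/q[2];s=s*(1+c["k1"]*(s@s));return c["K"][:2,:2]@s+c["K"][:2,2]
S=np.array([595,-46.5,159.8]);L=ux*np.cos(np.radians(40))-uz*np.sin(np.radians(40))
W=S-12*L;print("S",pr(S),"W",pr(W),"ring",pr([597.5,-51.3,170.5]))
for nm,e in zip("xyz",np.eye(3)):print(nm,pr(S+e)-pr(S))
q=np.cross(L,uy);print("face pts",[pr(W+4.5*a).round(1).tolist() for a in(uy,-uy,q,-q)])
f=c["frame"].astype(int)
print("lum");print(f.sum(2)[228:240,318:340]//3)
print("pinkness R-G + B-G");print((f[...,0]+f[...,2]-2*f[...,1])[230:240,328:340])
E
```

```text
S [332.9573229  237.38976752] W [329.61031996 235.98368926] ring [334.24579981 236.02696757]
x [ 0.36668987 -0.04661184]
y [-0.06475866 -0.27978832]
z [ 0.00457751 -0.24104398]
face pts [[329.3, 234.7], [329.9, 237.2], [330.7, 235.0], [328.5, 237.0]]
lum
[[ 92  93 110 149 156 150 113  69  83 104 132 160 180 169 179 203 168  86
   44 137 203 197]
 [126 109  80 101 112 132 157 162 163 169 169 184 202 186 162 178 173  96
   50 108 149 137]
 [ 99  74  21   6   6  69 125 159 184 201 166 156 194 164 133 162 174  97
   53  76 122 156]
 [ 40   5   3   5   9   0   7  59 116 156 142 139 189 154 157 186 183  89
   51 122 186 201]
 [  5   0  35  55  10   0   2   2   5  63  81 101 155 171 180 156 154  66
   59 146 202 195]
 [ 29 107 156 161 138  91  45   0   0   0   0  28  98 167 163 104 120  60
   60 141 202 192]
 [ 97 172 197 192 186 165 156 135  81   8   0   0  49 137 159 103 111  63
   47 122 191 193]
 [106 165 184 185 182 187 191 182 160 132  80  19  99 165 147 108  91  74
   64 108 178 198]
 [104 138 182 180 179 180 181 180 185 177 153 100 135 189 141  97  51  56
   45  86 163 200]
 [115 131 177 182 179 179 179 175 177 182 178 141 117 182 169 106  66  79
   61  73 127 183]
 [119 137 181 183 180 180 177 177 175 176 180 153  99 164 188 123  79  69
   52  81 114 165]
 [115 126 159 182 182 179 175 172 177 177 180 160 101 144 184 149 138  61
   68  95 136 164]]
pinkness R-G + B-G
[[-18 -21 -19 -19  -9 -12 -13   0   6  -2 -10  -9]
 [-16 -19 -24 -22 -26 -18 -11   2  -1  -8 -14 -16]
 [ -4 -20 -25 -22 -30 -21 -28  -5  -7 -14 -22 -17]
 [  0  -8  -4 -16 -26 -42 -57   4   2  -8 -19 -21]
 [  0   0  10  -9 -25 -38 -38  16  12  -5 -19 -19]
 [ -8  -4 -17 -23  -6   5   8  21  28   6 -16 -21]
 [-13  -6 -21 -26  24  86  59  31  38  14 -17 -17]
 [-12 -14 -22 -23   5  32 -13 -30   9  -5 -12 -18]
 [-16 -13 -14 -22 -21 -21 -33 -50 -34 -12 -13 -17]
 [-14 -14  -6 -20 -26 -16 -20 -25 -13  -9 -15 -18]]
```

```bash
python3 - <<'E'
from h import *
from station import r
S=np.array([596,-47.9,158.7])
p,o=hold(S,10);r.movel(p,o,max_speed=15);print(r.sense()["time"],st(r,3)[0])
r.dwell(.3);c=r.camera("side");np.savez("side3.npz",**c);print(c["frame"].astype(int).sum(2)[231:239,322:336]//3)
r.dwell(2.3);s=r.sense();print(s["time"],(s["tool_pos"]-p).round(2),s["wrist_force"].round(2),s["opening"])
E
```

```text
36.875 [-0.18 -0.05 -1.28]
[[  3   5  63 116 152 185 158 138 187 155 161 184 183  89]
 [  1   0   0   8  65 120 109 115 173 173 180 155 154  65]
 [ 53   5   0   0   0   0   0  60 105 155 166 106 119  64]
 [158 153 139  80   7   0   0   0   3  96 141 107 110  64]
 [189 192 186 164 135  79   4   1   0  33 100 115  88  77]
 [181 181 185 186 178 160 126  62  48  93 130 103  57  53]
 [179 182 178 177 179 186 179 130  96 160 176 110  73  78]
 [180 180 175 176 176 177 185 155 102 169 184 110  82  66]]
39.575 [-0.02  0.01 -0.02] [ 0.39 -0.31 -1.8 ] 24.109425924865672
```

The tip-to-spot offset is now (-3.1,-1.3) px against an expected (-2.8,-1.2) for 10 mm, so the window was about 11 mm off and aligned, and it held steady for over 2.5 s. Returning the lamp.

```bash
python3 - <<'E'
from h import *
from station import r
S=np.array([596,-47.9,158.7])
p,o=hold(S,60);r.movel(p,o,max_speed=80)
r.movel([425,200,185],o,max_speed=170)
O=rv(Ml(ly));r.movel(GP+[0,0,60],O,max_speed=150);r.dwell(.2)
r.movel(GP+[0,0,12],max_speed=60);r.movel(GP+[0,0,.5],max_speed=25);F=st(r,3);print(F[0],F[3]["time"],F[3]["opening"])
r.open();r.dwell(.2);r.movel(GP+[0,0,166],max_speed=150);r.dwell(.2)
c=shot(r,"w7");print(r.sense()["time"])
vv,uu=np.mgrid[150:310,295:365];P=np.array([bydepth(c,u,v) for u,v in zip(uu.ravel(),vv.ravel())]);t=(P[:,2]>61)&(P[:,2]<71)
rc=cv2.minAreaRect(P[t][:,:2].astype(np.float32));print(rc,np.median(P[t][:,2]))
s=r.camera("side");f=s["frame"][226:246,322:348].astype(float);w=np.clip(f[...,2]-np.maximum(f[...,0],f[...,1])-8,0,None)
k,l,q,_=cv2.connectedComponentsWithStats((w>0).astype(np.uint8));w*=l==1+q[1:,4].argmax();vv,uu=np.mgrid[226:246,322:348];print("ring",(uu*w).sum()/w.sum(),(vv*w).sum()/w.sum())
im=np.hstack([cv2.resize(c["frame"][130:350,230:420,::-1],None,fx=2,fy=2),cv2.resize(s["frame"][140:320,240:420,::-1],(400,440))]);cv2.imwrite("pics/end.png",im)
E
```

```text
[ 0.23  0.44 -1.44] 45.0417 23.675963134745
47.9
((473.9007263183594, 327.60821533203125), (24.160524368286133, 128.08355712890625), 82.69445037841797) 66.01381907868705
ring 335.3850931677019 235.41925465838509
```

View pics/end.png

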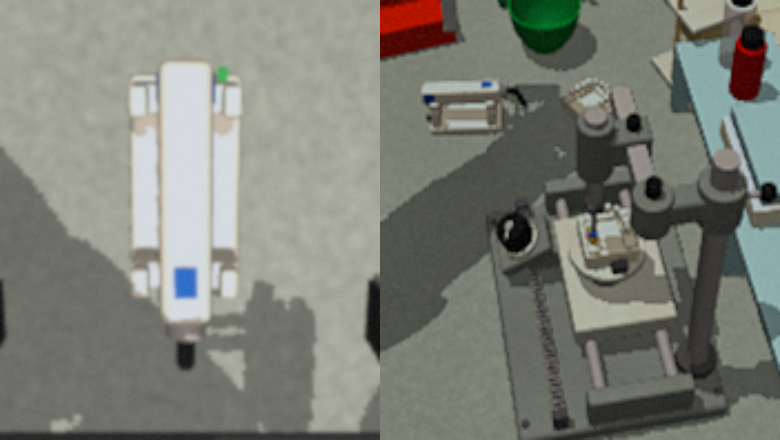

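The lamp is seated in its dock with its top at 66 mm, and the crown still rests on the attachment. Handing in.

```bash
python3 -c "
from station import r
r.sign_off();print(r.sense()['time'])"
```

```text
the job is handed in; nothing more can be done
the job is handed in; nothing more can be done
```

The job is done and handed in at about 48 s of the 72 s allowed. The one thing I could not settle is the exact mandrel push: my checks give between 1.5 and 2.9 mm.

- **Knob:** I felt the crown meet the attachment at about 1.9 rad, where the torque began rising at 0.036 N m per mm as expected. I overshot to about 4.5 mm of push (about 13 N) before I stopped. I wound back, let go and checked with the cameras. They still showed about 3 mm, so I regrasped the knob and eased it back about 1 mm before letting go.
- **Mandrel push:** Torque and knob angle put the final push at about 1.5–1.8 mm. The wrist camera reading less the easing gives about 2.4 mm, and the side camera about 2.9 mm. They disagree by about 1 mm either way around 2 mm.
- **Lamp hold:** In the side camera the window lined up with the pink spot, about 10–11 mm off, after a small correction. It stayed within 0.02 mm of its commanded position for over 2.5 s. The side view cannot separate sideways from height errors of about 2 mm.
- **Lamp return:** The lamp is back in its dock with its top at 66 mm, about 1.5 mm from where it was measured at first. The last picture shows it seated between the saddles.
- **Contact:** I saw no sign of the hand or lamp touching the table, cast or machine's arm. The bystanders in the last picture look undisturbed; it did not show all of them.

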